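# Put the punching dies back in their nests

### The arm

A 6-joint arm with a two-finger parallel gripper is mounted at the origin on the work surface; the furniture and walls round the work are solid. World frame = base frame: x ahead of the robot, y to its left, z up, the work surface at z = 0. Lengths are in mm, angles in rad, forces in N, time in s.
With the tool pointing down it reaches from about 350 to 950 mm from the base axis. Payload 17.4 kg.
Tool frame: the origin (TCP) lies between the finger pads; the fingertips stand 25 mm ahead of it and the grasp point (between the pads) lies 6 mm ahead of it; z points along the fingers, y is the line along which they close (so a half turn about z gives the same grasp; the last joint's range is limited). The gripper opens to 93 mm and grips with 3 to 60 N. Pads are 15 mm wide; open, the fingers measure 128 mm over their backs; the gripper's body (75 mm by 188 mm) begins 65 mm behind the grasp point.
Start: joints at [-1.186, 0.116, 1.442, -0, 1.584, -0.038], TCP at [276.955, -615.572, 243.646] pointing down, gripper open.
Joint ranges: [-2.83, 2.83], [-0.83, 2.19], [0.07, 2.5], [-1.14, 4.28], [0.01, 3], [-2.97, 2.97]. Speed limits (rad/s): [1.89, 1.89, 2.22, 3.14, 3.14, 3.14].

### API

Orientations are given as a 3x3 rotation matrix whose columns are the frame's x, y, z axes.
In Python, from cell import arm gives the robot as it stands.
- The arm moves only by the shell command python3 -m pendant 'ROWS' [FORCE]. ROWS is JSON, a list of rows, each a list of 3 entries, a list of its own where there are three numbers: the shift along the tool's x, y, z in cm, then the turn, a rotation vector about the tool's x, y, z in degrees, then the finger opening in cm, from 0 to 9.3. A call has 1 to 12 rows; each row is the pose to reach, as a shift and turn from the pose commanded when the call began, along the tool's axes at that moment; what a row does not reach only later rows make up. A row lasts 1/12 s, in which the tool goes at most 41.7 mm and 7.16 degrees, less where a joint would pass 70% of its speed; a pose out of reach is approached as far as the arm can. A call with a gripper value outside its range is refused whole. The fingers move at their own pace and stop on an object; FORCE is the grip in N (left out, the last holds). Time passes only in rows, so rows that repeat a pose let the fingers close. It gives the time, the measured TCP pose, the force, the opening and the grip force at its end, in the units of the state.
- arm.state(): the state, without advancing time (a new reading comes with each control period).
- arm.camera(name): name is "side" or "top"; returns a dict with "color" (420x560x3 uint8, red, green, blue), "fov_y" (degrees; the focal length in pixels is half the picture's height over the tangent of half this angle, whatever the lens; pixels are square), "cx", "cy" (the principal point, pixels), "k1" (the pictures are not rectified: a ray, as slopes to the right and down, at radius r is drawn at 1 + k1 r^2 times it, then the intrinsics apply), "camera_from_world" (4x4, takes a point from world to camera coordinates). Camera axes: x right, y down, z forward; pixel columns grow to the right and rows downward; lengths in mm; the calibration is good to about 2 mm. A picture is of the moment at which its call begins. There is no depth.
- arm.sign_off(): hands the job in; it is judged then, once.
Trained networks look in a picture, given as the dict that the camera call returned (one of the last four; its "shot" number tells which), for a name from the list of things; names that differ only in an ending like _2 or _b are one class to them, and where a whole thing is asked for, a point or a joint stands for the part that bears it (a point fixed in the world has none). Each returns a list of dicts, best first, with "p" (0 to 1); they miss things now and then, are a little off and sometimes report something else, mostly with a low value. They report only what shows in the picture. A call takes as long as a camera call.
- arm.cut_out(query, picture): "pixels" (420x560 bool, what is visible of it) and "extent" ([left, top, right, bottom] in pixels, round what is visible of it).
The state is a dict: "time_s": time; "joints": joint angles; "qd": joint speeds; "effort": joint torques, N m; "tool_pos": TCP position; "orientation": TCP orientation; "force": force on the tool from outside, world axes, zero at the start; "torque": the same for the moment, N m; "grip_width": finger opening in mm; "finger_force": force on a finger pad.
Only numpy, scipy, OpenCV 4.12 (cv2) and the standard library are available. Lean on these libraries where they do the work, as an engineer would, in place of code of your own. Each camera call takes 0.05 s, during which the arm holds its last target. There are 200 camera calls.

### The job

Put the disc-punch kit away in its nest plates: the white backing disc in the large round recess with the large brass-coloured die lying centred on top of it, the small steel die in the small round recess, and the square steel block in the square recess. Each must sit flat and fully home. Do not knock over or push away the vial and the jar standing at the sides.

Things in the scene. Friction and masses are not known exactly. Their poses are not given: they have to be found in the camera images.
- backing_disc: White plastic backing disc, round, 51 mm in diameter and 13 mm high, lying flat, with only a slight dimple in its top. Origin: centre of its underside, z up. Loose, on the bench at the start, in any of the four places in the row nearer the robot.
- large_die: Large punching die, a brass-coloured stepped ring with a hole, 50 mm in diameter and 12 mm high, lying flat; it can be held across its 50 mm rim. Origin: centre of its underside, z up. Loose, on the bench at the start, in any of the four places in the row nearer the robot.
- small_die: Small punching die, a grey steel stepped ring with a hole, 36 mm in diameter and 26 mm high, standing on its flat face; it can be held across its 36 mm rim. Origin: centre of its underside, z up. Loose, on the bench at the start, in any of the four places in the row nearer the robot.
- square_block: Ground steel block, 36 x 36 mm square and 22 mm high, x and y axes square to its sides, turned up to 0.75 rad. Origin: centre of its underside, z up. Loose, on the bench at the start, in any of the four places in the row nearer the robot.
- nest_large: Fixed grey plate, 84 x 84 mm and 10 mm high, lying flat on the bench, with a cork-lined large round recess of 58 mm diameter in its middle; the cork is 6 mm above the bench, so the recess is 4 mm deep below the plate's top. Origin: centre of the plate's underside, z up; x and y square to the plate. Its yaw varies by up to 0.4 rad and it may stand in any of the three plate places.
- nest_small: Fixed grey plate, 84 x 84 mm and 10 mm high, lying flat on the bench, with a cork-lined small round recess of 44 mm diameter in its middle; the cork is 6 mm above the bench, so the recess is 4 mm deep below the plate's top. Origin: centre of the plate's underside, z up; x and y square to the plate. Its yaw varies by up to 0.4 rad and it may stand in any of the three plate places.
- nest_square: Fixed grey plate, 84 x 84 mm and 10 mm high, lying flat on the bench, with a cork-lined square recess of 44 x 44 mm in its middle; the cork is 6 mm above the bench, so the recess is 4 mm deep below the plate's top. Origin: centre of the plate's underside, z up; x and y square to the plate and to the recess. Its yaw varies by up to 0.4 rad and it may stand in any of the three plate places.
- vial: Bystander: small clear glass vial with dark filling and black cap, 27 mm in diameter and 60 mm high, standing loose at the left of the work. Origin: centre of its underside.
- jar: Bystander: clear jar with dark filling and orange cap, 52 mm in diameter and 65 mm high, standing loose at the right of the work. Origin: centre of its underside.

How it is judged (in metres and radians):
At the end, for the whole second after the job is handed in: Backing disc, small die and block each lie in their own recess: centred within 8 mm, on the cork (height within 2.5 mm), level within 0.07 rad; the large die lies level on the backing disc, centred within 8 mm; all are at rest (horizontal distance between backing_disc and nest_large below 0.008 m and z of backing_disc in the frame of nest_large between 0.003 and 0.0085 m and angle between each of backing_disc, large_die, small_die, square_block's own z axis and vertical below 0.07 rad and linear speed of each of backing_disc, large_die, small_die, square_block below 0.01 m/s and angular speed of each of backing_disc, large_die, small_die, square_block below 0.1 rad/s and horizontal distance between large_die and backing_disc below 0.008 m and z of large_die in the frame of backing_disc between 0.01 and 0.0155 m and horizontal distance between small_die and nest_small below 0.008 m and z of small_die in the frame of nest_small between 0.003 and 0.0085 m and horizontal distance between square_block and nest_square below 0.008 m and z of square_block in the frame of nest_square between 0.003 and 0.0085 m); the robot touches nothing.
It fails at once if the vial is moved by more than 30 mm or tipped over (distance of vial from where it was at the start of the episode above 0.03 m or angle between vial's own z axis and vertical above 0.4 rad).
It fails at once if the jar is moved by more than 30 mm or tipped over (distance of jar from where it was at the start of the episode above 0.03 m or angle between jar's own z axis and vertical above 0.4 rad).
It also fails if it takes over 128 s, if anything falls off the work surface, if the arm or the gripper's body presses on something with over 40 N, if the wrist force passes 120 N, or if a joint passes its speed limit or range.

## Working session

There is one attempt and no reset: what is moved stays moved. The work goes in short steps, Python scripts to look and compute and a shell command to move; the robot and the scene stay as the last step left them, time stands still between calls to the robot, and variables do not carry over. Pictures are saved under pics/ and viewed, at most 14 in all, crops included, and the job is handed in when it is done.

```bash
ls; mkdir -p pics; cat > h.py <<'E'
import numpy as np, cv2
from cell import arm
def ray(c,uv):
    f=210/np.tan(np.radians(c["fov_y"]/2))
    d=(np.array(uv,float)-[c["cx"],c["cy"]])/f
    s=d.copy()
    for _ in range(30): s=d/(1+c["k1"]*(s@s))
    T=np.array(c["camera_from_world"]);R=T[:3,:3]
    return -R.T@T[:3,3], R.T@np.array([s[0],s[1],1])
def at(c,uv,z):
    o,d=ray(c,uv); return o+d*(z-o[2])/d[2]
def proj(c,P):
    f=210/np.tan(np.radians(c["fov_y"]/2))
    T=np.array(c["camera_from_world"]);p=T[:3,:3]@np.array(P,float)+T[:3,3]
    s=p[:2]/p[2]; s=s*(1+c["k1"]*(s@s)); return s*f+[c["cx"],c["cy"]]
E
python3 - <<'E'
from h import *
s=arm.state();print(s["tool_pos"],np.round(s["orientation"],3),s["grip_width"])
names="backing_disc large_die small_die square_block nest_large nest_small nest_square vial jar".split()
for v in ["top","side"]:
    c=arm.camera(v);cv2.imwrite(f"pics/{v}0.png",c["color"][:,:,::-1])
    print(v,c["fov_y"],c["k1"],np.round(-np.array(c["camera_from_world"])[:3,:3].T@np.array(c["camera_from_world"])[:3,3]))
    for n in names:
        for r in arm.cut_out(n,c)[:2]:
            m=r["pixels"];ys,xs=np.nonzero(m);print(n,round(r["p"],2),r["extent"],m.sum(),xs.mean().round(1),ys.mean().round(1), np.round(at(c,(xs.mean(),ys.mean()),10)))
E
```

```text
pics
[ 276.8663981  -615.40911259  242.92494138] [[ 0.912  0.41  -0.   ]
 [ 0.41  -0.912  0.001]
 [ 0.    -0.001 -1.   ]] 93.01086858698814
top 55.7833480035623 -0.042620319881553605 [ 389.   -8. 1151.]
backing_disc 0.58 [351.2, 243.1, 366.5, 259.1] 253 359.4 248.8 [ 434. -213.   10.]
large_die 0.74 [250.8, 226.7, 265.0, 244.2] 223 257.5 235.0 [471.  80.  10.]
square_block 0.72 [302.0, 238.2, 315.2, 252.5] 184 309.4 243.1 [449. -69.  10.]
nest_large 0.68 [280.0, 182.3, 307.8, 211.5] 778 292.7 198.3 [578. -20.  10.]
nest_small 0.86 [200.4, 180.5, 234.7, 216.1] 874 217.0 196.7 [581. 200.  10.]
nest_square 0.97 [343.0, 176.5, 377.7, 209.7] 849 359.7 189.9 [ 605. -216.   10.]
jar 0.76 [407.7, 201.1, 427.8, 217.8] 365 417.4 209.4 [ 549. -385.   10.]
jar 0.7 [344.0, 173.9, 376.6, 205.6] 812 359.9 189.6 [ 606. -217.   10.]
side 51.433676805908014 -0.13799427038756418 [435. 816. 684.]
backing_disc 0.59 [321.3, 178.3, 337.2, 192.3] 200 329.6 185.8 [ 433. -206.   10.]
backing_disc 0.44 [231.6, 272.5, 274.7, 310.2] 1280 251.7 291.7 [581. 208.  10.]
large_die 0.52 [296.5, 245.9, 322.1, 262.3] 278 308.9 256.1 [470.  87.  10.]
large_die 0.17 [311.3, 290.1, 329.5, 309.5] 310 319.6 300.2 [439. 217.  10.]
small_die 0.74 [310.2, 288.7, 328.3, 309.6] 281 319.2 300.5 [440. 218.  10.]
square_block 0.72 [315.8, 207.9, 330.1, 222.4] 204 321.7 214.8 [449. -71.  10.]
nest_large 0.79 [251.8, 212.8, 287.5, 238.7] 803 268.2 226.0 [578. -11.  10.]
nest_small 0.56 [234.1, 270.3, 273.2, 310.0] 1337 252.1 291.2 [580. 207.  10.]
nest_square 0.86 [257.5, 174.1, 287.5, 194.1] 544 268.7 182.8 [ 605. -204.   10.]
vial 0.67 [250.6, 350.1, 269.1, 377.4] 430 261.0 362.8 [535. 377.  10.]
jar 0.66 [289.9, 137.1, 304.2, 160.5] 385 295.2 147.9 [ 549. -415.   10.]
```

```bash
python3 - <<'E'
import cv2
a=cv2.imread("pics/top0.png")[160:280,180:440];b=cv2.imread("pics/side0.png")[130:330,220:350]
cv2.imwrite("pics/topc.png",cv2.resize(a,None,fx=3,fy=3,interpolation=cv2.INTER_CUBIC))
cv2.imwrite("pics/sidec.png",cv2.resize(b,None,fx=3,fy=3,interpolation=cv2.INTER_CUBIC))
E
```

```text
(no output)
```

View pics/topc.png

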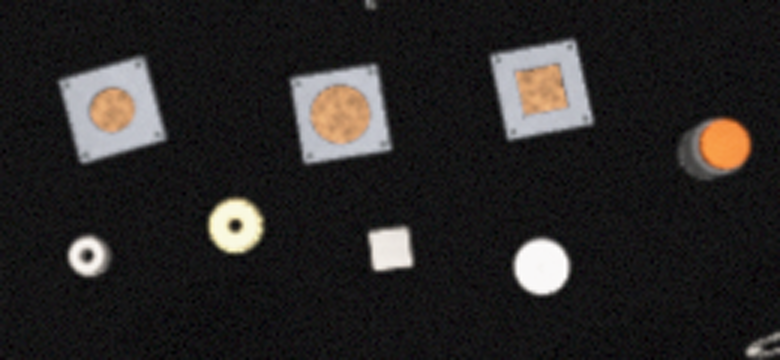

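View pics/sidec.png

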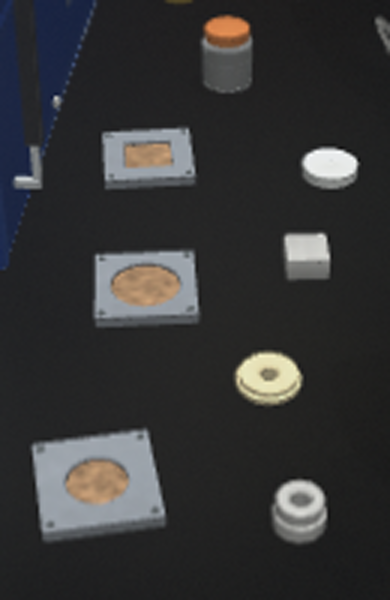

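```bash
cat >> h.py <<'E'
def seg(c,xyz,kind,rad=45):
    """centroid on the plane z of xyz of the blob near it. kind: 'obj','cork','plate'"""
    im=c["color"].astype(int); z=xyz[2]
    u,v=proj(c,xyz).astype(int); r=int(max(np.linalg.norm(proj(c,np.add(xyz,d))-proj(c,xyz)) for d in [(rad,0,0),(0,rad,0)]))
    R,G,B=im[...,0],im[...,1],im[...,2]
    m={'obj':im.sum(2)>200,'cork':(R-B>40)&(R>110),'plate':im.sum(2)>230}[kind]
    k=np.zeros(m.shape,np.uint8);k[v-r:v+r+1,u-r:u+r+1]=m[v-r:v+r+1,u-r:u+r+1]
    n,l,st,ce=cv2.connectedComponentsWithStats(k); i=1+np.argmax(st[1:,4]); 
    ct=max(cv2.findContours((l==i).astype(np.uint8),cv2.RETR_EXTERNAL,cv2.CHAIN_APPROX_NONE)[0],key=cv2.contourArea)
    M=cv2.moments(ct); uv=(M['m10']/M['m00'],M['m01']/M['m00'])
    w=np.array([at(c,p[0],z)[:2] for p in ct],np.float32)
    return at(c,uv,z),cv2.minAreaRect(w),st[i,4]
E
python3 - <<'E'
from h import *
L=dict(disc=(434,-210,6.5,'obj'),ldie=(471,82,6,'obj'),sdie=(440,215,13,'obj'),block=(449,-70,11,'obj'))
for n,p in dict(NL=(578,-16),NS=(580,203),NQ=(605,-210)).items():
    L[n+'c']=(*p,8,'cork');L[n+'p']=(*p,9,'plate')
for v in ["top","side"]:
    c=arm.camera(v)
    for n,a in L.items():
        p,q,k=seg(c,a[:3],a[3],60 if 'p' == n[-1] else 40)
        print(v,n,np.round(p,1),k,np.round(q[0],1),np.round(q[1],1),round(q[2],1))
E
```

```text
top disc [ 434.8 -215.6    6.5] 306 [ 434.6 -215.4] [52.1 54.8] 89.4
top ldie [471.5  78.7   6. ] 280 [471.  79.] [52.1 52. ] 0.9
top sdie [440.7 218.   13. ] 154 [440.4 218.2] [41. 36.] 46.3
top block [450.5 -70.4  11. ] 209 [450.4 -70.1] [41.6 41.1] 8.2
top NLc [580.5 -21.3   8. ] 296 [579.8 -21.3] [53.2 52.6] 0.5
top NLp [581.  -21.4   9. ] 887 [581.3 -21.5] [87.5 87.3] 10.1
top NSc [582.9 200.6   8. ] 168 [582.9 200.1] [40.1 41.2] 46.5
top NSp [583.1 200.6   9. ] 891 [583.4 200.7] [88. 88.] 16.9
top NQc [ 606.9 -217.7    8. ] 211 [ 607.  -217.7] [42.6 43. ] 11.4
top NQp [ 607.2 -217.8    9. ] 872 [ 607.5 -217.8] [87.9 87.1] 11.2
side disc [ 433.6 -212.9    6.5] 222 [ 433.2 -213.7] [54.  66.1] 5.9
side ldie [470.5  80.9   6. ] 326 [470.5  80.1] [50.5 57.3] 5.9
side sdie [439.4 218.8  13. ] 326 [440.4 218.4] [36.6 54.7] 2.3
side block [448.5 -69.1  11. ] 228 [448.9 -71.1] [39. 63.] 5.9
side NLc [579.1 -18.1   8. ] 228 [579.5 -18.1] [54.8 47.7] 5.9
side NLp [578.6 -13.6   9. ] 819 [578.9 -15.9] [84.5 95.8] 9.6
side NSc [581.7 202.7   8. ] 215 [581.9 202.1] [38.  38.3] 61.4
side NSp [581.  205.8   9. ] 1326 [581.5 203.5] [85.5 92.5] 17.0
side NQc [ 605.4 -214.1    8. ] 107 [ 605.4 -214.2] [40.2 36.7] 7.5
side NQp [ 604.8 -208.6    9. ] 562 [ 604.8 -210.5] [84.9 97.7] 11.1
```

```bash
cat >> h.py <<'E'
def to(x,y,z,yaw=None,s=None):
    s=s or arm.state();R=np.array(s["orientation"]);d=R.T@(np.array([x,y,z])-s["tool_pos"])
    cur=np.degrees(np.arctan2(R[1,0],R[0,0]))
    print("at",np.round(s["tool_pos"],1),"yaw",round(cur,2),"w",round(s["grip_width"],1),"| shift cm",np.round(d/10,2),"turn z",None if yaw is None else round((cur-yaw+90)%180-90,1),"t",s["time_s"])
E
python3 -m pendant '[[[30.8,-30.15,9],[0,0,24.2],9.3],[[30.8,-30.15,9],[0,0,24.2],9.3],[[30.8,-30.15,9],[0,0,24.2],9.3],[[30.8,-30.15,9],[0,0,24.2],9.3],[[30.8,-30.15,9],[0,0,24.2],9.3],[[30.8,-30.15,9],[0,0,24.2],9.3],[[30.8,-30.15,9],[0,0,24.2],9.3],[[30.8,-30.15,9],[0,0,24.2],9.3],[[30.8,-30.15,9],[0,0,24.2],9.3],[[30.8,-30.15,9],[0,0,24.2],9.3],[[30.8,-30.15,9],[0,0,24.2],9.3],[[30.8,-30.15,9],[0,0,24.2],9.3]]' 20
python3 -m pendant '[[[0,0,0],[0,0,0],8],[[0,0,0],[0,0,0],8],[[0,0,0],[0,0,0],8]]'
python3 -c "
from h import *
to(434.2,-214.3,31,0)"
```

```text
time_s: 2.1
tool_pos: [434.9, -210.6, 152.8]
orientation: [[1.0, 0.004, -0.0], [0.004, -1.0, 0.001], [-0.0, -0.001, -1.0]]
force: [0.5, -0.1, -0.0]
grip_width: 93.2
finger_force: 0.0
time_s: 2.35
tool_pos: [433.9, -215.1, 154.0]
orientation: [[1.0, -0.001, 0.0], [-0.001, -1.0, -0.0], [0.0, 0.0, -1.0]]
force: [-0.5, 0.6, 0.5]
grip_width: 81.2
finger_force: 0.0
at [ 433.9 -215.1  154. ] yaw -0.04 w 81.2 | shift cm [ 0.02 -0.09 12.3 ] turn z -0.0 t 2.35
```

```bash

python3 -m pendant '[[[0,0,4],[0,0,0],7],[[0,0,8],[0,0,0],7],[[0,0,10.5],[0,0,0],7],[[0,0,12],[0,0,0],7],[[0,0,12.25],[0,0,0],7],[[0,0,12.25],[0,0,0],7],[[0,0,12.25],[0,0,0],7],[[0,0,12.25],[0,0,0],4.5],[[0,0,12.25],[0,0,0],4.5],[[0,0,12.25],[0,0,0],4.5],[[0,0,12.25],[0,0,0],4.5],[[0,0,12.25],[0,0,0],4.5]]' 20
python3 -m pendant '[[[0,0,0],[0,0,0],4.5],[[0,0,0],[0,0,0],4.5],[[0,0,0],[0,0,0],4.5],[[0,0,0],[0,0,0],4.5],[[0,0,0],[0,0,0],4.5]]'
python3 - <<'E'
from h import *
to(580,-20,37,0)
c=arm.camera("side");s=c["color"]
u,v=proj(c,(434,-214,20)).astype(int)
cv2.imwrite("pics/g1.png",cv2.resize(s[v-60:v+40,u-60:u+60,::-1],None,fx=5,fy=5,interpolation=cv2.INTER_CUBIC))
E
```

```text
time_s: 3.35
tool_pos: [434.5, -214.5, 31.9]
orientation: [[1.0, 0.001, 0.001], [0.001, -1.0, -0.001], [0.001, 0.001, -1.0]]
force: [-1.9, -0.5, 6.0]
grip_width: 50.3
finger_force: 20.0
time_s: 3.77
tool_pos: [434.5, -214.5, 31.9]
orientation: [[1.0, 0.001, 0.001], [0.001, -1.0, -0.001], [0.001, 0.001, -1.0]]
force: [-1.8, 0.0, 6.7]
grip_width: 50.2
finger_force: 20.0
at [ 434.5 -214.5   31.9] yaw 0.03 w 50.2 | shift cm [ 14.56 -19.44  -0.51] turn z 0.0 t 3.7667
```

View pics/g1.png

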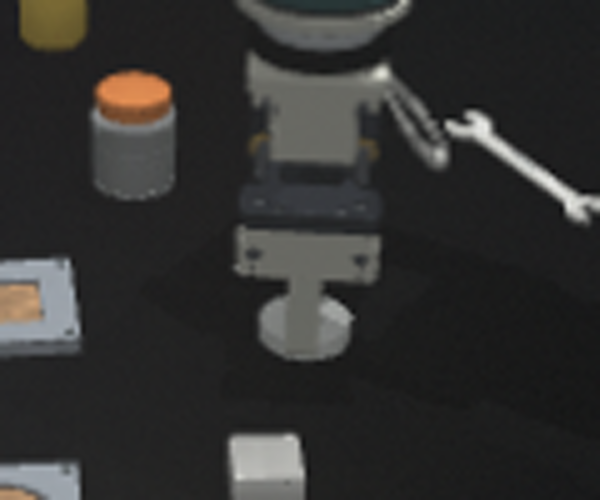

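```bash

python3 -m pendant '[[[0,0,-2],[0,0,0],4.5],[[0,0,-5],[0,0,0],4.5],[[0,0,-8],[0,0,0],4.5],[[2.5,-3.2,-8],[0,0,0],4.5],[[5,-6.5,-8],[0,0,0],4.5],[[7.5,-10,-8],[0,0,0],4.5],[[10,-13.3,-8],[0,0,0],4.5],[[12.5,-16.5,-8],[0,0,0],4.5],[[14,-18.6,-7],[0,0,0],4.5],[[14.55,-19.45,-5],[0,0,0],4.5],[[14.55,-19.45,-4],[0,0,0],4.5],[[14.55,-19.45,-4],[0,0,0],4.5]]' 20
python3 -m pendant '[[[0,0,0],[0,0,0],4.5],[[0,0,0],[0,0,0],4.5],[[0,0,0],[0,0,0],4.5]]'
cat >> h.py <<'E'
def crop(v,p,fn,hw=(60,45)):
    c=arm.camera(v);u,w=proj(c,p).astype(int)
    cv2.imwrite(fn,cv2.resize(np.ascontiguousarray(c["color"][max(w-hw[1],0):w+hw[1],max(u-hw[0],0):u+hw[0],::-1]),None,fx=5,fy=5,interpolation=cv2.INTER_CUBIC));return c
E
python3 - <<'E'
from h import *
to(580,-20,37.5,0)
c=crop("side",(580,-20,40),"pics/g2.png")
E
```

```text
time_s: 4.82
tool_pos: [578.2, -19.3, 68.3]
orientation: [[1.0, 0.002, -0.004], [0.002, -1.0, 0.0], [-0.004, -0.0, -1.0]]
force: [-0.5, -0.3, -0.9]
grip_width: 50.4
finger_force: 20.0
time_s: 5.07
tool_pos: [579.7, -20.6, 72.4]
orientation: [[1.0, -0.001, 0.002], [-0.001, -1.0, -0.0], [0.002, 0.0, -1.0]]
force: [0.0, 0.6, -1.7]
grip_width: 50.1
finger_force: 20.0
at [579.7 -20.6  72.4] yaw -0.04 w 50.1 | shift cm [ 0.03 -0.06  3.49] turn z -0.0 t 5.0667
```

View pics/g2.png

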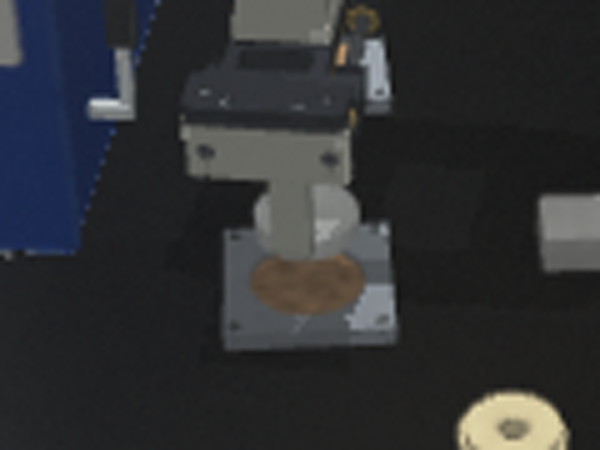

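```bash

python3 -m pendant '[[[0,0,1.5],[0,0,0],4.5],[[0,0,2.5],[0,0,0],4.5],[[0,0,3],[0,0,0],4.5],[[0,0,3.2],[0,0,0],4.5],[[0,0,3.4],[0,0,0],4.5],[[0,0,3.4],[0,0,0],4.5],[[0,0,3.4],[0,0,0],4.5]]' 20
python3 -m pendant '[[[0,0,0],[0,0,0],6.5],[[0,0,0],[0,0,0],6.5],[[0,0,0],[0,0,0],6.5],[[0,0,0],[0,0,0],6.5],[[0,0,-1],[0,0,0],6.5],[[0,0,-5],[0,0,0],7],[[0,0,-8],[0,0,0],7.5],[[0,0,-8],[0,0,0],7.5],[[0,0,-8],[0,0,0],7.5]]'
python3 - <<'E'
from h import *
to(471.2,79.3,30,0)
c=crop("side",(580,-20,20),"pics/g3.png")
p,q,k=seg(c,(580,-20,10),'cork',40);print(p,k)
E
```

```text
time_s: 5.7
tool_pos: [579.8, -19.8, 38.0]
orientation: [[1.0, 0.0, 0.001], [0.0, -1.0, -0.0], [0.001, 0.0, -1.0]]
force: [-2.4, -1.0, 4.3]
grip_width: 50.4
finger_force: 20.0
time_s: 6.45
tool_pos: [580.5, -19.7, 119.8]
orientation: [[1.0, 0.0, 0.004], [0.0, -1.0, -0.0], [0.004, 0.0, -1.0]]
force: [1.0, -0.9, 0.0]
grip_width: 74.9
finger_force: 0.0
at [580.5 -19.7 119.8] yaw 0.03 w 74.9 | shift cm [-10.96  -9.91   8.93] turn z 0.0 t 6.45Traceback (most recent call last):
  File "<stdin>", line 4, in <module>
  File "h.py", line 25, in seg
    M=cv2.moments(ct); uv=(M['m10']/M['m00'],M['m01']/M['m00'])
                           ~~~~~~~~^~~~~~~~~
ZeroDivisionError: float division by zero
```

View pics/g3.png

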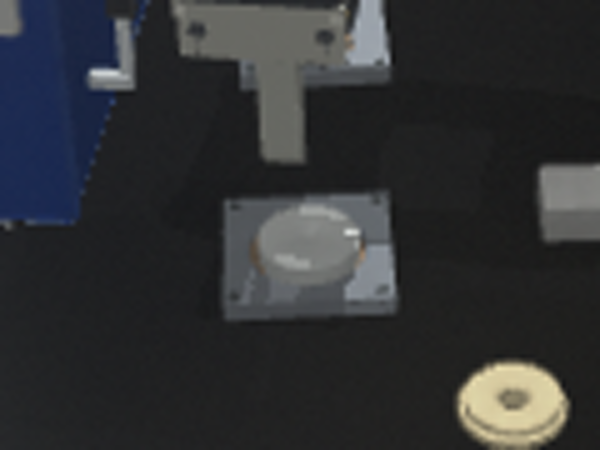

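```bash

python3 -m pendant '[[[-3,-2.7,0],[0,0,0],7],[[-6,-5.4,0],[0,0,0],7],[[-9,-8.1,0],[0,0,0],7],[[-10.96,-9.91,1],[0,0,0],7],[[-10.96,-9.91,4],[0,0,0],7],[[-10.96,-9.91,7],[0,0,0],7],[[-10.96,-9.91,8.3],[0,0,0],7],[[-10.96,-9.91,8.85],[0,0,0],7],[[-10.96,-9.91,8.85],[0,0,0],7],[[-10.96,-9.91,8.85],[0,0,0],7],[[-10.96,-9.91,8.85],[0,0,0],7]]' 20
python3 - <<'E'
from h import *
to(471.2,79.3,28.3,0)
c=arm.camera("top");p,q,k=seg(c,(580,-20,12.5),'obj',30);print(p,k)
c=arm.camera("top");
cv2.imwrite("pics/t2.png",cv2.resize(c["color"][150:270,230:390,::-1],None,fx=5,fy=5,interpolation=cv2.INTER_CUBIC))
E
python3 -m pendant '[[[0,0,0],[0,0,0],4.4],[[0,0,0],[0,0,0],4.4],[[0,0,0],[0,0,0],4.4],[[0,0,0],[0,0,0],4.4],[[0,0,0],[0,0,0],4.4],[[0,0,0],[0,0,0],4.4],[[0,0,0],[0,0,0],4.4],[[0,0,0],[0,0,0],4.4]]' 20

```

```text
time_s: 7.42
tool_pos: [470.3, 79.3, 29.3]
orientation: [[1.0, 0.0, 0.001], [0.0, -1.0, 0.0], [0.001, -0.0, -1.0]]
force: [-1.0, 0.4, -0.6]
grip_width: 70.1
finger_force: 0.0
at [470.3  79.3  29.3] yaw 0.01 w 70.1 | shift cm [0.09 0.   0.1 ] turn z 0.0 t 7.4167
[581.91096044 -18.2775864   12.5       ] 441
time_s: 8.18
tool_pos: [470.0, 79.3, 28.8]
orientation: [[1.0, 0.0, 0.0], [0.0, -1.0, -0.0], [0.0, 0.0, -1.0]]
force: [-1.3, -1.5, 4.1]
grip_width: 49.2
finger_force: 20.0
```

View pics/t2.png

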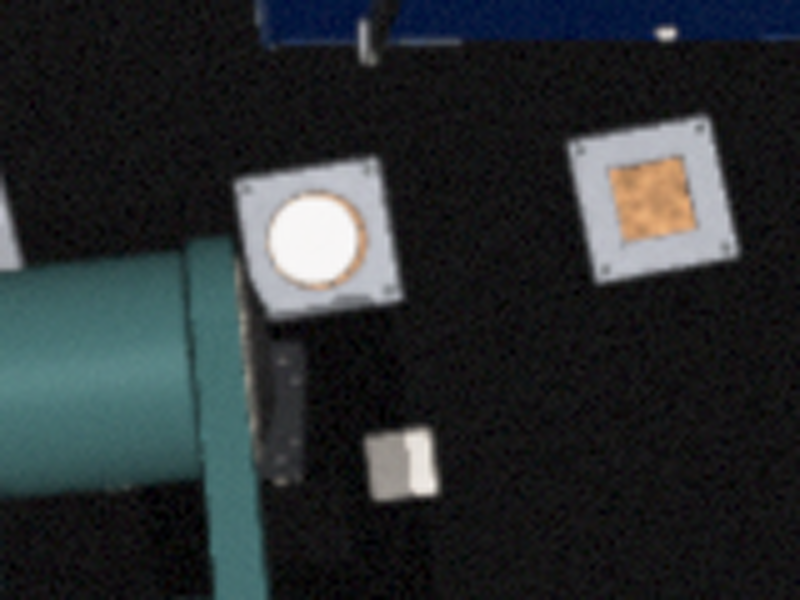

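```bash

python3 -m pendant '[[[0,0,-2],[0,0,0],4.4],[[0,0,-5],[0,0,0],4.4],[[0,0,-8],[0,0,0],4.4],[[2.7,2.4,-8],[0,0,0],4.4],[[5.5,4.9,-8],[0,0,0],4.4],[[8.2,7.3,-8],[0,0,0],4.4],[[10.2,9.1,-7.5],[0,0,0],4.4],[[10.95,9.8,-6],[0,0,0],4.4],[[10.95,9.8,-5],[0,0,0],4.4],[[10.95,9.8,-5],[0,0,0],4.4],[[10.95,9.8,-5],[0,0,0],4.4]]' 20
python3 - <<'E'
from h import *
to(579.5,-18.8,47.3,0)
c=crop("side",(580,-20,40),"pics/g4.png")
E
```

```text
time_s: 9.1
tool_pos: [578.4, -18.0, 77.8]
orientation: [[1.0, 0.001, -0.002], [0.001, -1.0, 0.0], [-0.002, -0.0, -1.0]]
force: [-0.2, 0.0, -2.3]
grip_width: 49.2
finger_force: 20.0
at [578.4 -18.   77.8] yaw 0.04 w 49.2 | shift cm [0.11 0.08 3.05] turn z 0.0 t 9.1
```

View pics/g4.png

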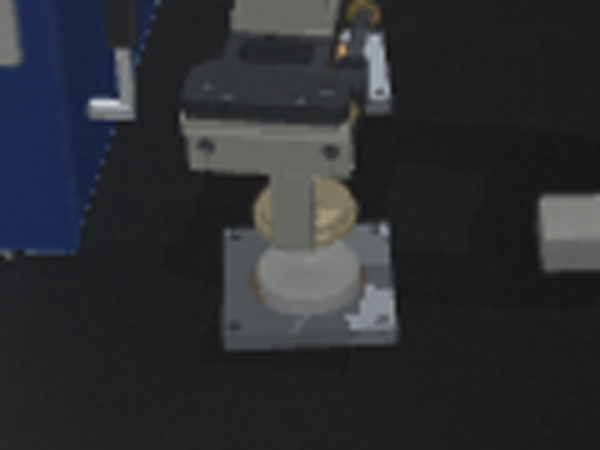

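```bash

python3 -m pendant '[[[0.05,0.03,1.5],[0,0,0],4.4],[[0.05,0.03,2.4],[0,0,0],4.4],[[0.05,0.03,2.8],[0,0,0],4.4],[[0.05,0.03,2.95],[0,0,0],4.4],[[0.05,0.03,3.05],[0,0,0],4.4],[[0.05,0.03,3.05],[0,0,0],4.4],[[0.05,0.03,3.05],[0,0,0],4.4]]' 20
python3 -m pendant '[[[0,0,0],[0,0,0],6.5],[[0,0,0],[0,0,0],6.5],[[0,0,0],[0,0,0],6.5],[[0,0,0],[0,0,0],6.5],[[0,0,-1],[0,0,0],6.5],[[0,0,-5],[0,0,0],7],[[0,0,-8],[0,0,0],7],[[0,0,-8],[0,0,0],7],[[0,0,-8],[0,0,0],7],[[0,0,-8],[0,0,0],7]]'
python3 - <<'E'
from h import *
to(440,218.2,31,0)
c=crop("side",(580,-20,20),"pics/g5.png")
E
```

```text
time_s: 9.73
tool_pos: [580.1, -18.8, 48.7]
orientation: [[1.0, 0.0, 0.001], [0.0, -1.0, -0.0], [0.001, 0.0, -1.0]]
force: [-0.1, 0.4, -1.2]
grip_width: 49.2
finger_force: 20.0
time_s: 10.57
tool_pos: [579.8, -18.9, 128.2]
orientation: [[1.0, 0.0, 0.0], [0.0, -1.0, 0.0], [0.0, -0.0, -1.0]]
force: [-0.0, 0.0, 0.7]
grip_width: 69.7
finger_force: 0.0
at [579.8 -18.9 128.2] yaw 0.02 w 69.7 | shift cm [-13.97 -23.71   9.71] turn z 0.0 t 10.5667
```

View pics/g5.png

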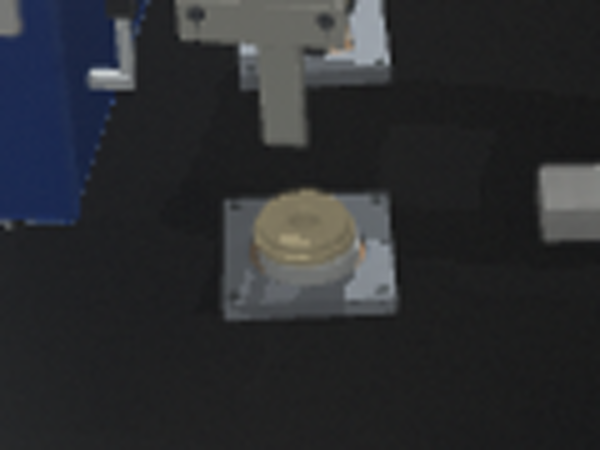

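```bash

python3 -m pendant '[[[-2,-3.4,0],[0,0,0],6.5],[[-4,-6.8,0],[0,0,0],6.5],[[-6,-10.2,0],[0,0,0],6.5],[[-8,-13.6,0],[0,0,0],6.5],[[-10,-17,0],[0,0,0],6.5],[[-12,-20.4,0],[0,0,0],6.5],[[-13.5,-22.9,0],[0,0,0],6.5],[[-13.97,-23.7,1],[0,0,0],6.5],[[-13.97,-23.7,4],[0,0,0],6.5],[[-13.97,-23.7,7],[0,0,0],6],[[-13.97,-23.7,8.8],[0,0,0],6],[[-13.97,-23.7,9.6],[0,0,0],6]]' 20
python3 -m pendant '[[[0,0,0],[0,0,0],6],[[0,0,0],[0,0,0],6],[[0,0,0],[0,0,0],6],[[0,0,0],[0,0,0],3],[[0,0,0],[0,0,0],3],[[0,0,0],[0,0,0],3],[[0,0,0],[0,0,0],3],[[0,0,0],[0,0,0],3],[[0,0,0],[0,0,0],3],[[0,0,0],[0,0,0],3],[[0,0,0],[0,0,0],3]]' 20
python3 - <<'E'
from h import *
to(582.3,201.5,37.8,0)
c=crop("side",(440,218,20),"pics/g6.png")
E
```

```text
time_s: 11.62
tool_pos: [438.4, 217.0, 28.1]
orientation: [[1.0, 0.0, -0.005], [0.0, -1.0, -0.002], [-0.005, 0.002, -1.0]]
force: [0.6, -0.2, -0.8]
grip_width: 60.3
finger_force: 0.0
time_s: 12.53
tool_pos: [440.3, 218.0, 32.6]
orientation: [[1.0, 0.0, 0.0], [0.0, -1.0, -0.0], [0.0, 0.0, -1.0]]
force: [-1.6, -3.0, 5.9]
grip_width: 35.4
finger_force: 20.0
at [440.3 218.   32.6] yaw 0.03 w 35.4 | shift cm [14.2   1.66 -0.52] turn z 0.0 t 12.5333
```

View pics/g6.png

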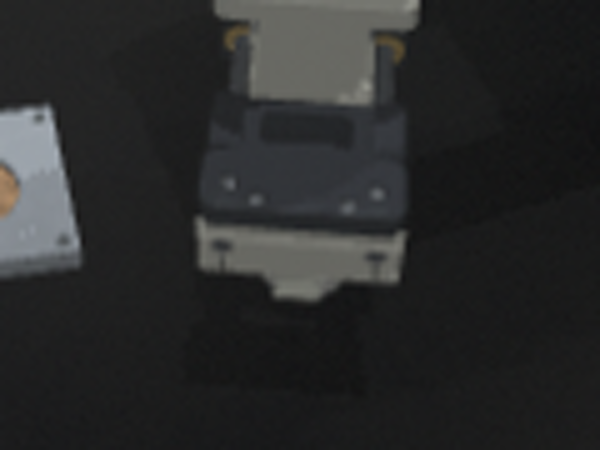

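```bash

python3 -m pendant '[[[0,0,-2],[0,0,0],3],[[0,0,-5],[0,0,0],3],[[0,0,-7],[0,0,0],3],[[3,0.35,-7],[0,0,0],3],[[6,0.7,-7],[0,0,0],3],[[9,1.05,-7],[0,0,0],3],[[12,1.4,-7],[0,0,0],3],[[13.7,1.62,-6],[0,0,0],3],[[14.2,1.65,-5],[0,0,0],3],[[14.2,1.65,-5],[0,0,0],3],[[14.2,1.65,-5],[0,0,0],3],[[14.2,1.65,-5],[0,0,0],3]]' 25
python3 - <<'E'
from h import *
to(582.3,201.5,38,0)
c=crop("side",(582,201,40),"pics/g7.png")
E
```

```text
time_s: 13.58
tool_pos: [581.2, 201.9, 82.3]
orientation: [[1.0, 0.001, -0.0], [0.001, -1.0, 0.0], [-0.0, -0.0, -1.0]]
force: [-0.1, 0.1, -1.5]
grip_width: 35.6
finger_force: 25.0
at [581.2 201.9  82.3] yaw 0.05 w 35.6 | shift cm [0.12 0.04 4.43] turn z 0.0 t 13.5833
```

View pics/g7.png

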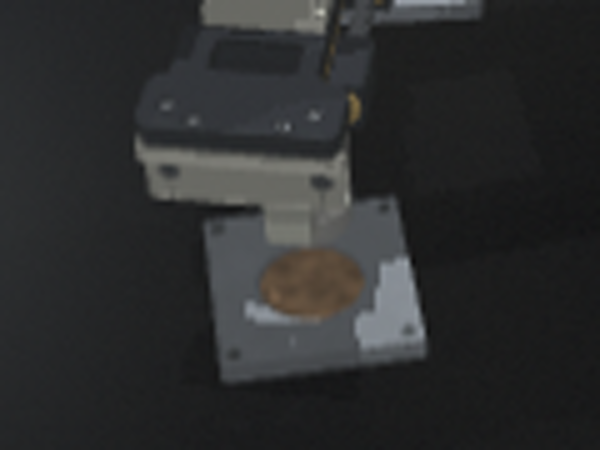

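```bash

python3 -m pendant '[[[0.05,0.02,2],[0,0,0],3],[[0.05,0.02,3.2],[0,0,0],3],[[0.05,0.02,3.8],[0,0,0],3],[[0.05,0.02,4.1],[0,0,0],3],[[0.05,0.02,4.25],[0,0,0],3],[[0.05,0.02,4.4],[0,0,0],3],[[0.05,0.02,4.4],[0,0,0],3],[[0.05,0.02,4.4],[0,0,0],3]]' 
python3 -m pendant '[[[0,0,0],[0,0,0],5.5],[[0,0,0],[0,0,0],5.5],[[0,0,0],[0,0,0],5.5],[[0,0,0],[0,0,0],5.5],[[0,0,-1],[0,0,0],5.5],[[0,0,-5],[0,0,0],6],[[0,0,-9],[0,0,0],6.5],[[0,0,-9],[0,0,0],6.5],[[0,0,-9],[0,0,0],6.5],[[0,0,-9],[0,0,0],6.5]]'
python3 - <<'E'
from h import *
to(449.5,-69.7,31.5,8)
c=crop("side",(582,201,20),"pics/g8.png")
E
```

```text
time_s: 14.3
tool_pos: [582.9, 201.5, 38.7]
orientation: [[1.0, 0.0, 0.001], [0.0, -1.0, 0.0], [0.001, -0.0, -1.0]]
force: [-0.4, 0.5, -1.0]
grip_width: 35.6
finger_force: 25.0
time_s: 15.13
tool_pos: [582.6, 201.4, 128.5]
orientation: [[1.0, 0.0, 0.001], [0.0, -1.0, 0.0], [0.001, -0.0, -1.0]]
force: [-0.2, -0.3, -0.7]
grip_width: 64.7
finger_force: 0.0
at [582.6 201.4 128.5] yaw 0.02 w 64.7 | shift cm [-13.33  27.11   9.69] turn z -8.0 t 15.1333
```

View pics/g8.png

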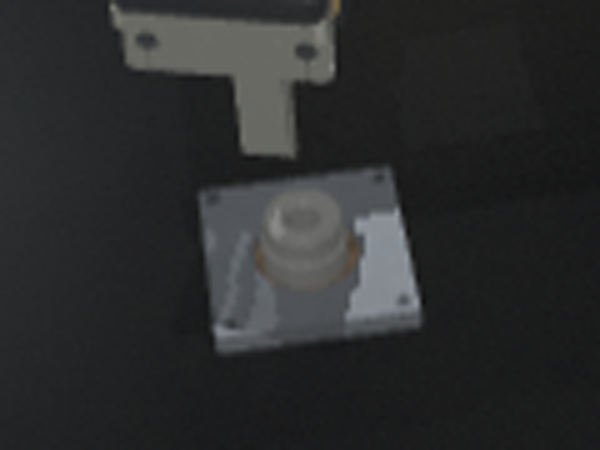

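```bash

python3 -m pendant '[[[-2,3.5,0],[0,0,0],6.5],[[-4,7,0],[0,0,-2],6.5],[[-6,11,0],[0,0,-4],6.5],[[-8,15,0],[0,0,-6],6.5],[[-10,19,0],[0,0,-8],6.5],[[-12,23,0],[0,0,-8],6.5],[[-13.33,26.5,0],[0,0,-8],6.5],[[-13.33,27.1,2],[0,0,-8],6.5],[[-13.33,27.1,5],[0,0,-8],6.5],[[-13.33,27.1,8],[0,0,-8],6.5],[[-13.33,27.1,9.2],[0,0,-8],6.5],[[-13.33,27.1,9.6],[0,0,-8],6.5]]' 20
python3 -m pendant '[[[0,0,0],[0,0,0],6],[[0,0,0],[0,0,0],6],[[0,0,0],[0,0,0],6],[[0,0,0],[0,0,0],3],[[0,0,0],[0,0,0],3],[[0,0,0],[0,0,0],3],[[0,0,0],[0,0,0],3],[[0,0,0],[0,0,0],3],[[0,0,0],[0,0,0],3],[[0,0,0],[0,0,0],3],[[0,0,0],[0,0,0],3]]' 25
python3 -m pendant '[[[0,0,-2],[0,0,0],3],[[0,0,-5],[0,0,0],3],[[0,0,-7],[0,0,0],3],[[0,0,-7],[0,0,0],3],[[0,0,-7],[0,0,0],3]]' 25
python3 - <<'E'
from h import *
to(606.2,-216,100,11.2)
E
```

```text
time_s: 16.18
tool_pos: [447.8, -69.3, 29.3]
orientation: [[0.99, 0.139, -0.005], [0.139, -0.99, 0.001], [-0.005, -0.002, -1.0]]
force: [-0.6, -0.6, -0.6]
grip_width: 64.9
finger_force: 0.0
time_s: 17.1
tool_pos: [449.6, -69.7, 32.5]
orientation: [[0.99, 0.14, 0.0], [0.14, -0.99, -0.0], [0.0, 0.0, -1.0]]
force: [-0.8, 0.3, 5.7]
grip_width: 35.7
finger_force: 25.0
time_s: 17.52
tool_pos: [449.7, -69.7, 102.3]
orientation: [[0.99, 0.14, 0.001], [0.14, -0.99, -0.0], [0.001, 0.0, -1.0]]
force: [-0.3, -0.1, -2.8]
grip_width: 35.7
finger_force: 25.0
at [449.7 -69.7 102.3] yaw 8.03 w 35.7 | shift cm [13.46 16.67  0.26] turn z -3.2 t 17.5167
```

```bash

python3 -m pendant '[[[2,2.4,0],[0,0,-1],3],[[4,5,0],[0,0,-2],3],[[6.5,8,0],[0,0,-3.2],3],[[9,11,0],[0,0,-3.2],3],[[11.5,14,0],[0,0,-3.2],3],[[13,16.1,0],[0,0,-3.2],3],[[13.46,16.67,1],[0,0,-3.2],3],[[13.46,16.67,2],[0,0,-3.2],3],[[13.46,16.67,2],[0,0,-3.2],3],[[13.46,16.67,2],[0,0,-3.2],3],[[13.46,16.67,2],[0,0,-3.2],3]]' 25
python3 - <<'E'
from h import *
to(606.2,-216,38.3,11.2)
c=crop("side",(606,-216,40),"pics/g9.png")
E
```

```text
time_s: 18.43
tool_pos: [605.3, -215.0, 82.0]
orientation: [[0.981, 0.195, -0.001], [0.195, -0.981, 0.0], [-0.0, -0.0, -1.0]]
force: [-0.4, 0.1, -1.7]
grip_width: 35.7
finger_force: 25.0
at [ 605.3 -215.    82. ] yaw 11.26 w 35.7 | shift cm [0.07 0.12 4.37] turn z 0.1 t 18.4333
```

View pics/g9.png

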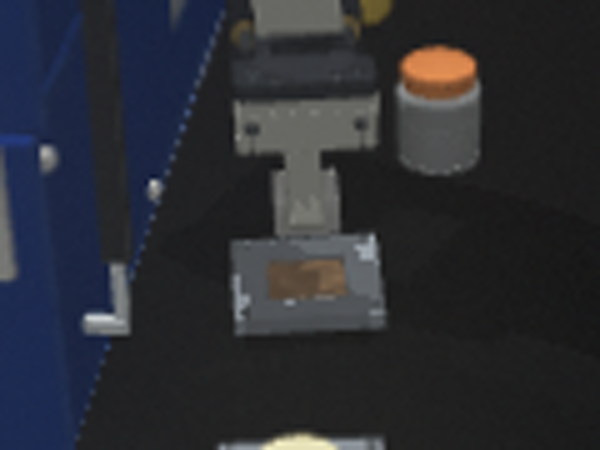

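```bash

python3 -m pendant '[[[0.03,0.04,2],[0,0,0],3],[[0.03,0.04,3.2],[0,0,0],3],[[0.03,0.04,3.8],[0,0,0],3],[[0.03,0.04,4.1],[0,0,0],3],[[0.03,0.04,4.25],[0,0,0],3],[[0.03,0.04,4.4],[0,0,0],3],[[0.03,0.04,4.4],[0,0,0],3],[[0.03,0.04,4.4],[0,0,0],3]]' 
python3 -m pendant '[[[0,0,0],[0,0,0],5.5],[[0,0,0],[0,0,0],5.5],[[0,0,0],[0,0,0],5.5],[[0,0,0],[0,0,0],5.5],[[0,0,-1],[0,0,0],5.5],[[0,0,-5],[0,0,0],6],[[0,0,-9],[0,0,0],6.5],[[0,0,-13],[0,0,0],6.5],[[-4,0,-15],[0,0,0],6.5],[[-8,0,-15],[0,0,0],6.5],[[-12,0,-15],[0,0,0],6.5],[[-15,0,-15],[0,0,0],6.5]]'
python3 -m pendant '[[[-4,0,-3],[0,0,0],6.5],[[-8,0,-6],[0,0,0],6.5],[[-8,0,-6],[0,0,0],6.5],[[-8,0,-6],[0,0,0],6.5],[[-8,0,-6],[0,0,0],6.5]]'
python3 - <<'E'
from h import *
c=arm.camera("top");cv2.imwrite("pics/e1.png",cv2.resize(c["color"][150:250,190:350,::-1],None,fx=5,fy=5,interpolation=cv2.INTER_CUBIC))
c=arm.camera("side");cv2.imwrite("pics/e2.png",cv2.resize(c["color"][140:330,220:350,::-1],None,fx=3,fy=3,interpolation=cv2.INTER_CUBIC))
a=cv2.imread("pics/e1.png");b=cv2.imread("pics/e2.png")
c=arm.camera("top");t=cv2.resize(c["color"][160:225,190:400,::-1],None,fx=2,fy=2,interpolation=cv2.INTER_CUBIC)
d=np.zeros((600,800,3),np.uint8);d[:570,:390]=b;d[:130,390:800]=t[:,:410]
d[140:540,390:790]=cv2.resize(c["color"][170:220,335:385,::-1],(400,400),interpolation=cv2.INTER_CUBIC)
cv2.imwrite("pics/e.png",d)
E
```

```text
time_s: 19.15
tool_pos: [606.6, -216.4, 38.7]
orientation: [[0.981, 0.195, 0.001], [0.195, -0.981, -0.0], [0.001, 0.0, -1.0]]
force: [0.4, -0.4, -2.8]
grip_width: 35.7
finger_force: 25.0
time_s: 20.15
tool_pos: [456.9, -245.6, 189.3]
orientation: [[0.981, 0.195, 0.001], [0.195, -0.981, -0.001], [0.001, 0.001, -1.0]]
force: [-0.2, -0.9, -0.3]
grip_width: 64.8
finger_force: 0.0
time_s: 20.57
tool_pos: [380.8, -261.3, 249.1]
orientation: [[0.981, 0.193, 0.002], [0.193, -0.981, -0.001], [0.002, 0.002, -1.0]]
force: [0.2, -0.3, -0.1]
grip_width: 65.0
finger_force: 0.0
```

View pics/e.png

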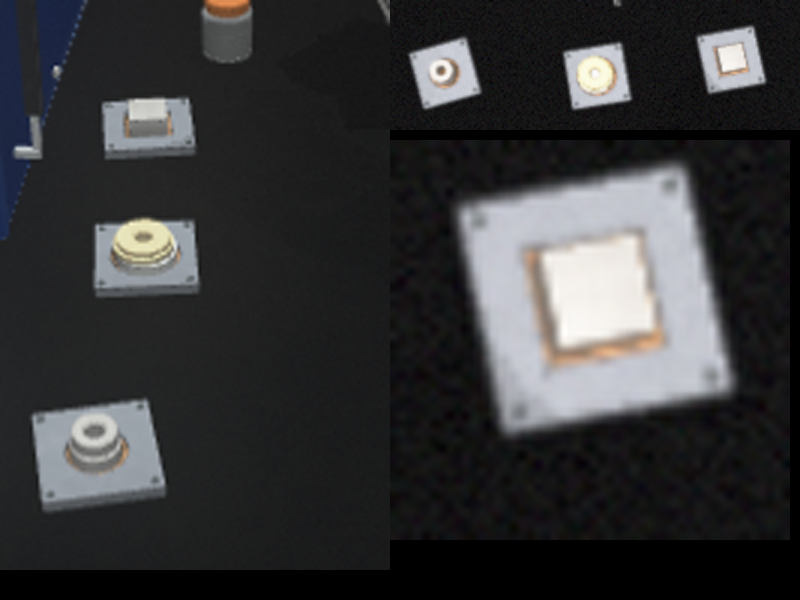

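```bash
python3 -c "
from cell import arm
print(arm.sign_off())"
```

```text
the job is handed in; nothing more can be done
None
```

The job is handed in. The final pictures show all four parts home in their recesses, with the large die centred on the backing disc; the arm went nowhere near the vial or jar. No verdict came back.

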